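Clip the sanding spindles into their chest and shut it

TASK

Put away the sanding spindles that lie on the bench: press each one down into a free place in the chest until it snaps fully home under the sprung jaws of both its fork clips. When all of them are in, lift the knee of the folding lid stay past centre to unlock it, then lower the lid until it is fully shut, holding it on the way so that it does not slam. Do not knock over the glue tin.

Things in the scene. Friction and masses are not known exactly. Their poses are not given: they have to be found in the camera images.
- chest: birch plywood spindle chest, fixed to the bench; outer 260 (its x) x 210 (its y) x 70 mm (up to the rim), walls 9, floor 8 mm; origin at the centre of its underside. Lid hinged along its +y rim, open at the start. Inside, four places side by side along x, 52 mm apart, each for one spindle lying along y. The folding lid stay is outside its -x end
- lid_hinge (a point): middle of the lid's hinge line, which runs along the chest's x axis: at (0, 105, 70) mm in the chest's frame
- lid (a joint): angle of the lid, rad: 0 = fully shut, grows as it opens; about 1.39 at the start, held by the locked stay. A shallow tray 260 x 210 x 28 mm, 0.45 kg; standing open its top edge is 285 mm above the bench. With the stay unlocked it stands by itself above about 1.2 rad; lower down it falls unless held. Pushed back fully open, it locks the stay again
- lid_handle (a point): middle of the round bar of the lid's bow handle: 10 mm diameter, 90 mm long, parallel to the hinge line, axis 38 mm off the lid's outer face. With the lid shut it is 175 mm from the hinge line towards the chest's -y and 66 mm above it; it swings about the hinge line with the lid, and can be pinched from above in every position
- stay_knee (a joint): bend of the folding stay's knee, rad: -0.10 = sagging below the straight line, locked against its stop (start); 0 = straight (centre); positive = folded upward, unlocked. It grows to about 2.9 as the lid goes down. Once lifted well past centre (0.3 or more) it stays there when let go
- stay_pivot (a point): the stay's lower pivot: at (-139.5, -45, 60) mm in the chest's frame. Lower link from here to the knuckle 65 mm, upper link from the knuckle to the lid 115 mm
- stay_knuckle (a point): centre of the stay's knee knuckle, a steel disc 24 mm in diameter, 16 mm thick along the chest's x, its centre 9.5 mm outside the chest's -x end face and at the start 27 mm above the rim. It turns about stay_pivot. Lifting it some 20 mm along that circle, up and towards the chest's -y, bends the knee to about 0.4; this takes 1 to 3 N
- jaw1a: one of the eight sprung jaws, all alike (this one at place1, on the place's -y side): pivoted in the clip's base under the shaft, it rises on the chest's -x side of the shaft, a white roller at its nose overhanging the shaft's seat. It swings outward by itself when the shaft is pressed down past it and springs back over the shaft
- place1 (a point): place 1 in the chest: where a seated spindle's shaft has its middle, on its axis, 42 mm above the chest's underside; axes as the chest's, shaft along y. Two fork clips 12 mm wide hold the shaft, 34 mm either side of this point, each with a fixed tine on +x and a sprung jaw on -x. Any spindle fits any place, either way round
- place2 (a point): place 2 in the chest: where a seated spindle's shaft has its middle, on its axis, 42 mm above the chest's underside; axes as the chest's, shaft along y. Like place1. The clips' flared mouths are about 30 mm wide, 25 mm above this point; a shaft laid in rests on the jaw rollers some 17 mm above it, and 5 to 15 N straight down press it past both jaws to the bottom
- place3 (a point): place 3 in the chest: where a seated spindle's shaft has its middle, on its axis, 42 mm above the chest's underside; axes as the chest's, shaft along y. Like place1
- place4 (a point): place 4 in the chest: where a seated spindle's shaft has its middle, on its axis, 42 mm above the chest's underside; axes as the chest's, shaft along y. Like place1
- spindle1_mid (a point): sanding spindle: middle of its steel shaft, on the axis. Shaft 16 mm diameter, 100 mm long along this frame's y axis; at its -y end a brown abrasive straight drum (plain cylinder) 40 mm diameter, 30 mm long, at its +y end a dark hexagonal drive collar 40 mm across flats, 14 mm long. It lies level on drum and hexagon, the shaft's axis 20 mm above the bench. 0.2 to 0.33 kg. May be absent
- spindle2_mid (a point): sanding spindle: middle of its steel shaft, on the axis. Shaft 16 mm diameter, 100 mm long along this frame's y axis; at its -y end a brown abrasive drum whose end tapers to a blunt cone 40 mm diameter, 30 mm long, at its +y end a dark hexagonal drive collar 40 mm across flats, 14 mm long. It lies level on drum and hexagon, the shaft's axis 20 mm above the bench. 0.2 to 0.33 kg. May be absent
- spindle3_mid (a point): sanding spindle: middle of its steel shaft, on the axis. Shaft 16 mm diameter, 100 mm long along this frame's y axis; at its -y end a brown abrasive drum with a domed end 40 mm diameter, 30 mm long, at its +y end a dark hexagonal drive collar 40 mm across flats, 14 mm long. It lies level on drum and hexagon, the shaft's axis 20 mm above the bench. 0.2 to 0.33 kg. May be absent
- spindle4_mid (a point): sanding spindle: middle of its steel shaft, on the axis. Shaft 16 mm diameter, 100 mm long along this frame's y axis; at its -y end a brown abrasive drum that flares from a narrow neck at the shaft 40 mm diameter, 30 mm long, at its +y end a dark hexagonal drive collar 40 mm across flats, 14 mm long. It lies level on drum and hexagon, the shaft's axis 20 mm above the bench. 0.2 to 0.33 kg. May be absent
- glue_tin_mid (a point): lidded glue tin, 72 mm in diameter and 80 mm tall, standing on the bench: its centre
Mind the look-alikes: they are no part of the job. Leave any turquoise look-alike of the part that bears spindle3_mid alone. What is shaped like the part that bears spindle1_mid but turquoise is not meant.

How it is judged:
On the way, in this order (a step that is already met when the one before it is completed fails the run):
1. every spindle on the bench is pressed home in a place of its own in the chest (((x of spindle1_mid in the frame of place1 between -0.005 and 0.005 m and y of spindle1_mid in the frame of place1 between -0.016 and 0.016 m and z of spindle1_mid in the frame of place1 between -0.004 and 0.004 m and angle between the y axis of spindle1_mid and the y axis of place1, either way round below 0.07 rad) or (x of spindle1_mid in the frame of place2 between -0.005 and 0.005 m and y of spindle1_mid in the frame of place2 between -0.016 and 0.016 m and z of spindle1_mid in the frame of place2 between -0.004 and 0.004 m and angle between the y axis of spindle1_mid and the y axis of place2, either way round below 0.07 rad) or (x of spindle1_mid in the frame of place3 between -0.005 and 0.005 m and y of spindle1_mid in the frame of place3 between -0.016 and 0.016 m and z of spindle1_mid in the frame of place3 between -0.004 and 0.004 m and angle between the y axis of spindle1_mid and the y axis of place3, either way round below 0.07 rad) or (x of spindle1_mid in the frame of place4 between -0.005 and 0.005 m and y of spindle1_mid in the frame of place4 between -0.016 and 0.016 m and z of spindle1_mid in the frame of place4 between -0.004 and 0.004 m and angle between the y axis of spindle1_mid and the y axis of place4, either way round below 0.07 rad)) and ((x of spindle2_mid in the frame of place1 between -0.005 and 0.005 m and y of spindle2_mid in the frame of place1 between -0.016 and 0.016 m and z of spindle2_mid in the frame of place1 between -0.004 and 0.004 m and angle between the y axis of spindle2_mid and the y axis of place1, either way round below 0.07 rad) or (x of spindle2_mid in the frame of place2 between -0.005 and 0.005 m and y of spindle2_mid in the frame of place2 between -0.016 and 0.016 m and z of spindle2_mid in the frame of place2 between -0.004 and 0.004 m and angle between the y axis of spindle2_mid and the y axis of place2, either way round below 0.07 rad) or (x of spindle2_mid in the frame of place3 between -0.005 and 0.005 m and y of spindle2_mid in the frame of place3 between -0.016 and 0.016 m and z of spindle2_mid in the frame of place3 between -0.004 and 0.004 m and angle between the y axis of spindle2_mid and the y axis of place3, either way round below 0.07 rad) or (x of spindle2_mid in the frame of place4 between -0.005 and 0.005 m and y of spindle2_mid in the frame of place4 between -0.016 and 0.016 m and z of spindle2_mid in the frame of place4 between -0.004 and 0.004 m and angle between the y axis of spindle2_mid and the y axis of place4, either way round below 0.07 rad)) and ((x of spindle3_mid in the frame of place1 between -0.005 and 0.005 m and y of spindle3_mid in the frame of place1 between -0.016 and 0.016 m and z of spindle3_mid in the frame of place1 between -0.004 and 0.004 m and angle between the y axis of spindle3_mid and the y axis of place1, either way round below 0.07 rad) or (x of spindle3_mid in the frame of place2 between -0.005 and 0.005 m and y of spindle3_mid in the frame of place2 between -0.016 and 0.016 m and z of spindle3_mid in the frame of place2 between -0.004 and 0.004 m and angle between the y axis of spindle3_mid and the y axis of place2, either way round below 0.07 rad) or (x of spindle3_mid in the frame of place3 between -0.005 and 0.005 m and y of spindle3_mid in the frame of place3 between -0.016 and 0.016 m and z of spindle3_mid in the frame of place3 between -0.004 and 0.004 m and angle between the y axis of spindle3_mid and the y axis of place3, either way round below 0.07 rad) or (x of spindle3_mid in the frame of place4 between -0.005 and 0.005 m and y of spindle3_mid in the frame of place4 between -0.016 and 0.016 m and z of spindle3_mid in the frame of place4 between -0.004 and 0.004 m and angle between the y axis of spindle3_mid and the y axis of place4, either way round below 0.07 rad)) and ((x of spindle4_mid in the frame of place1 between -0.005 and 0.005 m and y of spindle4_mid in the frame of place1 between -0.016 and 0.016 m and z of spindle4_mid in the frame of place1 between -0.004 and 0.004 m and angle between the y axis of spindle4_mid and the y axis of place1, either way round below 0.07 rad) or (x of spindle4_mid in the frame of place2 between -0.005 and 0.005 m and y of spindle4_mid in the frame of place2 between -0.016 and 0.016 m and z of spindle4_mid in the frame of place2 between -0.004 and 0.004 m and angle between the y axis of spindle4_mid and the y axis of place2, either way round below 0.07 rad) or (x of spindle4_mid in the frame of place3 between -0.005 and 0.005 m and y of spindle4_mid in the frame of place3 between -0.016 and 0.016 m and z of spindle4_mid in the frame of place3 between -0.004 and 0.004 m and angle between the y axis of spindle4_mid and the y axis of place3, either way round below 0.07 rad) or (x of spindle4_mid in the frame of place4 between -0.005 and 0.005 m and y of spindle4_mid in the frame of place4 between -0.016 and 0.016 m and z of spindle4_mid in the frame of place4 between -0.004 and 0.004 m and angle between the y axis of spindle4_mid and the y axis of place4, either way round below 0.07 rad))), for 0.3 s.
2. the knee of the lid stay is lifted past centre (value of joint stay_knee above 0.15 rad), for 0.1 s.
At the end, for the whole second after the job is handed in: every spindle sits in a place: its middle within 5 mm across, 16 mm along the shaft and 4 mm in height of the place's point, its shaft within 0.07 rad of the place's direction; the lid is shut (within 0.06 rad) and at rest; the glue tin stands (all of step 1 and value of joint lid below 0.06 rad and velocity of joint lid between -0.1 and 0.1 rad/s and angle between glue_tin_mid's own z axis and vertical below 0.3 rad); the robot touches nothing.
It fails at once if the lid slams: it falls faster than 2.5 rad/s (velocity of joint lid below -2.5 rad/s).
It fails at once if the glue tin is knocked over (angle between glue_tin_mid's own z axis and vertical above 0.6 rad).
Of spindle1, spindle2, spindle3, spindle4 only 3 to 4 are there at a start; the rules pass over those that are not, and their reading is None.
At some moment in a run one of spindle1, spindle2, spindle3, spindle4 may be knocked a few centimetres aside while the robot is not near it.
It also fails if it takes over 210 s, if anything falls off the work surface, if the arm or the gripper's body presses on something with over 40 N, if the wrist force passes 120 N, or if a joint passes its speed limit or range.

ROBOT

A 7-joint arm with a two-finger parallel gripper is mounted at the origin on the work surface. World frame = base frame: x ahead of the robot, y to its left, z up, the work surface at z = 0. Lengths are in m, angles in rad, forces in N, time in s.
With the tool pointing down it reaches from about 0.4 to 0.9 m from the base axis. Payload 5.6 kg.
Tool frame: the origin (TCP) lies on the mounting face of the last link; the fingertips stand 190 mm ahead of it and the grasp point (between the pads) lies 171 mm ahead of it; z points along the fingers, y is the line along which they close (so a half turn about z gives the same grasp; the last joint's range is limited). The gripper opens to 92 mm and grips with 3 to 60 N. Pads are 20 mm wide; open, the fingers measure 128 mm over their backs; the gripper's body (75 mm by 189 mm) begins 69 mm behind the grasp point.
Start: joints at [1.302, 0.468, -0.012, 1.603, 0.006, 1.071, -0.056], TCP at [0.145, -0.634, 0.405] pointing down, gripper open.
Joint ranges: [-2.53, 2.53], [-0.31, 2.02], [-1.57, 1.55], [0.28, 2.44], [-1.29, 4.43], [0.15, 1.84], [-2.92, 2.92]. Speed limits (rad/s): [2.57, 2.57, 3.14, 3.14, 3.14, 3.14, 3.14].

INTERFACE

Orientations are given as a unit quaternion [w, x, y, z].
In Python, from plant import bot, viewer, workorder, models gives the robot as it stands.
- The arm moves only by the tool send_rows, never from a script. Its argument "moves" is a list of rows, each a list of 7 numbers: the shift along the tool's x, y, z in cm, then the turn, a rotation vector about the tool's x, y, z in rad, then the gripper's target within -1 to 1 (fully open at 1, half-way at 0, shut at -1). In form: [[x, y, z, rx, ry, rz, grip], ...]. A call has 1 to 5 rows; each row shifts and turns the commanded pose from where the row before left it, along the tool's axes as they then stand; what a row does not reach is not made up. A row lasts 1/8 s, in which the tool goes at most 62.5 mm and 10.7 degrees, less where a joint would pass 70% of its speed; a pose out of reach is approached as far as the arm can. A call is refused whole if a number of a shift passes 6.25 or a number of a turn 0.188, either way. A call with a gripper value outside its range is refused whole. The fingers move at their own pace and stop on an object; "force" is the grip in N (left out, the last holds). Time passes only in rows, so rows that do not move let the fingers close. It gives the time, the measured TCP pose, the force, the opening and the grip force at its end, in the units of the state.
- bot.sense(): the state, without advancing time (a new reading comes with each control period).
- viewer.read_camera(name): name is "side" or "top" or "wrist"; returns a dict with "pixels" (384x512x3 uint8, blue, green, red), "K" (3x3 intrinsics, pixels), "k1" (the pictures are not rectified: a ray, as slopes to the right and down, at radius r is drawn at 1 + k1 r^2 times it, then the intrinsics apply), "view" (4x4, takes a point from world to camera coordinates); the wrist camera has in their place "tool_from_camera" (4x4, takes a point from camera to tool coordinates, whose origin is the TCP and whose axes are the flange's). Camera axes: x right, y up, looking along -z (the intrinsics and any distortion apply to the point x, -y, -z); pixel columns grow to the right and rows downward; lengths in m; the calibration is good to about 2 mm. A picture is of the moment at which its call begins: read the wrist's pose just before it. There is no depth.
- workorder.close_job(): hands the job in; it is judged then, once.
Trained networks look in the newest picture that a camera, given by its name, has taken for a name from the list of things; names that differ only in an ending like _2 or _b are one class to them, and where a whole thing is asked for, a point or a joint stands for the part that bears it (a point fixed in the world has none). Each returns a list of dicts, best first, with "confidence" (0 to 1); they miss things now and then, are a little off and sometimes report something else, mostly with a low value. They report only what shows in the picture. A call takes as long as a camera call. They do not tell look-alikes from the thing itself.
- models.outline_of(camera, target): "region" (384x512 bool, what is visible of it) and "uv" ([column, row] in pixels, amid what is visible of it).
- models.place_of(camera, target): "uv" ([column, row] in pixels: a listed point, or the origin of a listed thing).
The state is a dict: "time": time; "joints": joint angles; "qvel": joint speeds; "joint_torque": joint torques, N m; "tool_pos": TCP position; "ee_rot": TCP orientation; "contact_force": force on the tool from outside, world axes, zero at the start; "moment": the same for the moment, N m; "grip_width": opening from 0.0 (shut) to 1.0 (fully open); "grip_force": force on a finger pad.
Only numpy, scipy, OpenCV 4.12 (cv2) and the standard library are available. Lean on these libraries where they do the work, as an engineer would, in place of code of your own. Each camera call takes 0.05 s, during which the arm holds its last target. There are 200 camera calls.

## Working session

There is one attempt and no reset: what is moved stays moved. The work goes in short steps, Python scripts to look and compute and a tool call to move; the robot and the scene stay as the last step left them, time stands still between calls to the robot, and variables do not carry over. Pictures are saved under pics/ and viewed, at most 14 in all, crops included, and the job is handed in when it is done.

Besides the shell and the picture viewer there is one more tool, called after "Call:" by a JSON object that holds its "fn" and its "kwargs", one argument or row to a line. send_rows: Moves the arm, as the interface text tells. Its arguments: {"type":"object","properties":{"moves":{"type":"array"},"force":{"type":"number"}},"required":["moves"]}

```bash
mkdir -p pics; ls
cat > h.py <<'E'
import numpy as np, cv2
from scipy.spatial.transform import Rotation as R
from plant import bot, viewer, workorder, models
def pose():
    s=bot.sense(); q=s["ee_rot"]; T=np.eye(4); T[:3,:3]=R.from_quat([q[1],q[2],q[3],q[0]]).as_matrix(); T[:3,3]=s["tool_pos"]; return T
def cam(name):
    T=pose(); c=viewer.read_camera(name)
    c["c2w"]=T@c["tool_from_camera"] if name=="wrist" else np.linalg.inv(c["view"]); return c
def ray(c,uv):
    K=np.array(c["K"]); k=c["k1"]
    p=cv2.undistortPoints(np.array([[uv]],float),K,np.array([k,0,0,0],float))[0,0]
    d=c["c2w"][:3,:3]@np.array([p[0],-p[1],-1]); return c["c2w"][:3,3],d
def atz(c,uv,z):
    o,d=ray(c,uv); return o+d*(z-o[2])/d[2]
def proj(c,P):
    p=np.linalg.inv(c["c2w"])@np.append(P,1); x=p[0]/-p[2]; y=-p[1]/-p[2]; f=1+c["k1"]*(x*x+y*y)
    K=np.array(c["K"]); return np.array([K[0,0]*x*f+K[0,2],K[1,1]*y*f+K[1,2]])
def save(c,n): cv2.imwrite("pics/"+n+".png",c["pixels"])
E
cat > a.py <<'E'
from h import *
s=bot.sense(); print(s)
for n in ["top","side"]:
    c=cam(n); save(c,n+"0"); print(n,c["c2w"][:3,3].round(3),c["k1"])
    for t,z in [("spindle1_mid",.02),("spindle2_mid",.02),("spindle3_mid",.02),("spindle4_mid",.02),("glue_tin_mid",.04),("place1",.042),("place2",.042),("place3",.042),("place4",.042),("lid_hinge",.07),("stay_pivot",.06),("stay_knuckle",.097),("lid_handle",.2)]:
        for r in models.place_of(n,t)[:3]:
            print(t,np.round(r["uv"]),round(r["confidence"],2),atz(c,r["uv"],z).round(3))
E
python3 a.py
```

```text
pics
{'time': 0.0, 'joints': array([ 1.30199205,  0.46838824, -0.01163941,  1.6036352 ,  0.00600622,
        1.07136473, -0.05629771]), 'qvel': array([-0.00049272, -0.00012644, -0.00091032,  0.00197264,  0.00161323,
        0.00022453, -0.00046989]), 'joint_torque': array([-2.03765117e-04, -5.20575607e+01, -1.21148152e-02, -2.43750393e+01,
       -5.64298918e-02,  1.73119147e-02,  1.74426491e-04]), 'tool_pos': array([ 0.14544531, -0.63326221,  0.40372808]), 'ee_rot': array([-8.66669407e-04,  9.93634398e-01,  1.12649488e-01, -1.54640361e-04]), 'contact_force': array([-0.43529117, -0.07124436,  0.06427093]), 'moment': array([ 0.04362244,  0.01615914, -0.04500746]), 'grip_force': 0.0, 'grip_width': 0.996344944148965}
top [ 0.476 -0.014  1.064] -0.10323672739911532
spindle1_mid [266. 143.] 0.91 [ 0.81 -0.03  0.02]
spindle1_mid [370. 214.] 0.63 [ 0.584 -0.34   0.02 ]
spindle2_mid [304. 263.] 0.68 [ 0.44  -0.138  0.02 ]
spindle3_mid [369. 254.] 0.81 [ 0.465 -0.331  0.02 ]
spindle3_mid [287. 214.] 0.69 [ 0.587 -0.09   0.02 ]
glue_tin_mid [341. 176.] 0.75 [ 0.7   -0.254  0.04 ]
place1 [195. 
[... 1443 characters left out ...]
[0.61  0.191 0.042]
place1 [190. 259.] 0.92 [0.494 0.182 0.042]
place2 [181. 212.] 0.98 [0.647 0.198 0.042]
place2 [184. 223.] 0.95 [0.61  0.191 0.042]
place2 [190. 259.] 0.92 [0.494 0.182 0.042]
place3 [181. 212.] 0.98 [0.647 0.198 0.042]
place3 [184. 223.] 0.95 [0.61  0.191 0.042]
place3 [190. 259.] 0.92 [0.494 0.182 0.042]
place4 [181. 212.] 0.98 [0.647 0.198 0.042]
place4 [184. 223.] 0.95 [0.61  0.191 0.042]
place4 [190. 259.] 0.92 [0.494 0.182 0.042]
lid_hinge [145. 235.] 0.68 [0.566 0.294 0.07 ]
stay_pivot [210. 273.] 0.86 [0.437 0.132 0.06 ]
stay_knuckle [188. 269.] 0.58 [0.438 0.183 0.097]
lid_handle [118. 194.] 0.97 [0.611 0.334 0.2  ]
lid_handle [190. 259.] 0.17 [0.404 0.166 0.2  ]
```

Run:
```python
import cv2
i=cv2.imread("pics/top0.png"); cv2.imwrite("pics/top0c.png",cv2.resize(i[110:310,100:420],None,fx=2.5,fy=2.5,interpolation=cv2.INTER_CUBIC))
```

```text
(no output)
```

View pics/top0c.png

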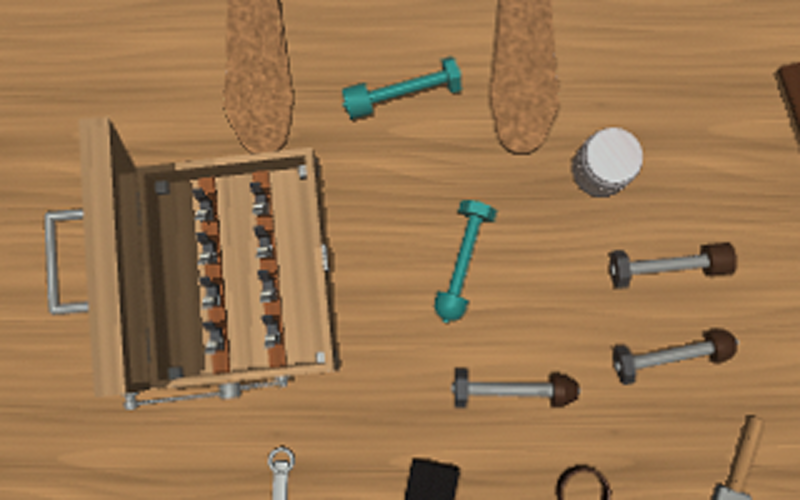

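The crop shows three brown-drum spindles: straight at crop (670,262), domed at (675,357) and cone at (515,390). In the full top picture these are about (370,214), (369,254) and (304,263). The turquoise ones at (266,143) straight and (287,214) domed are look-alikes and stay put. There is no flared spindle4, all four places are free, and the stay is at the near (-x) end.

```bash
cat > b.py <<'E'
from h import *
from scipy.optimize import least_squares
obs=[]; 
D={"lid_hinge":(0,.105,.07),"stay_pivot":(-.1395,-.045,.06),"stay_knuckle":(-.1395,.008,.097)}
pl=[(x,0,.042) for x in (-.078,-.026,.026,.078)]
C={}
def w(p,P): c,s=np.cos(p[2]),np.sin(p[2]); return np.array([p[0]+c*P[0]-s*P[1],p[1]+s*P[0]+c*P[1],P[2]])
p0=np.array([.575,.19,.05])
for n in ["top","side"]:
    c=C[n]=cam(n)
    for t,P in D.items():
        for r in models.place_of(n,t): obs.append((n,P,r["uv"],t))
    for r in models.place_of(n,"place1"):
        X=atz(c,r["uv"],.042); i=np.argmin([np.linalg.norm(w(p0,q)-X) for q in pl]); obs.append((n,pl[i],r["uv"],"place%d"%(i+1)))
obs=[o for o in obs if np.linalg.norm(proj(C[o[0]],w(p0,o[1]))-o[2])<14]
f=lambda p: np.concatenate([proj(C[o[0]],w(p,o[1]))-o[2] for o in obs])
r=least_squares(f,p0,loss="soft_l1",f_scale=1.5); print("chest",r.x.round(4))
for o,e in zip(obs,r.fun.reshape(-1,2) if 0 else f(r.x).reshape(-1,2)): print(o[0],o[3],e.round(1))
for i,q in enumerate(pl): print("place",i+1,w(r.x,q).round(4))
E
cat > sp.py <<'E'
from h import *
def spin(cams):
    for n in cams:
        c=cam(n)
        for t in ("spindle1_mid","spindle2_mid","spindle3_mid"):
            ps=[q for q in models.place_of(n,t) if q["confidence"]>.3]
            for o in models.outline_of(n,t):
                if o["confidence"]<.4: continue
                m=o["region"]; hue=np.median(c["pixels"][m].astype(int),0)
                if hue[0]>hue[2]+25: continue
                v,u=np.nonzero(m); pts=np.array([atz(c,(a,b),.02)[:2] for a,b in zip(u,v)])
                d=np.linalg.svd(pts-pts.mean(0),full_matrices=False)[2][0]
                if d[1]<0: d=-d
                a=pts@d; near=[q for q in ps if np.hypot(*(np.array(q["uv"])-o["uv"]))<25]
                print(n,t,round(o["confidence"],2),"uv",np.round(o["uv"]),"yaw",round(float(np.arctan2(d[1],d[0])),3),"len",round(float(np.ptp(a)),3),"ctr",pts.mean(0).round(4),"mid",[atz(c,q["uv"],.02)[:2].round(4) for q in near],"bgr",hue)
if __name__=="__main__": import sys; spin(sys.argv[1:])
E
python3 b.py; python3 sp.py top side
```

```text
chest [0.5759 0.1875 0.0989]
top lid_hinge [-0.3 -1. ]
top stay_pivot [-1.1  3.8]
top stay_knuckle [-0.7  0.2]
top place4 [-3.2  0.4]
top place1 [-2.4 -1. ]
top place2 [-3.4 -3.8]
top place2 [-2.5  6.3]
side lid_hinge [ 0.9 -0.4]
side stay_pivot [ 1.3 -1.7]
side stay_knuckle [3.3 0.5]
side place3 [1.5 1.1]
side place4 [1.6 0.9]
side place2 [0.  3.7]
side place1 [ 1.9 -2.9]
side place2 [-0.3 -3.1]
place 1 [0.4983 0.1798 0.042 ]
place 2 [0.5501 0.185  0.042 ]
place 3 [0.6018 0.1901 0.042 ]
place 4 [0.6535 0.1953 0.042 ]
top spindle1_mid 0.77 uv [376. 214.] yaw 1.654 len 0.157 ctr [ 0.5815 -0.3427] mid [array([ 0.5837, -0.3423])] bgr [68. 83. 87.]
top spindle1_mid 0.47 uv [305. 266.] yaw 1.56 len 0.148 ctr [ 0.4336 -0.1408] mid [] bgr [87. 93. 94.]
top spindle2_mid 0.92 uv [307. 266.] yaw 1.548 len 0.145 ctr [ 0.4343 -0.1418] mid [array([ 0.4271, -0.1416])] bgr [88. 93. 94.]
top spindle3_mid 0.56 uv [371. 248.] yaw 1.756 len 0.149 ctr [ 0.473  -0.3361] mid [array([ 0.4739, -0.3379])] bgr [75. 84. 86.]
top spindle3_mid 0.55 uv [143. 214.] yaw 0.131 len 0.357 ctr [0.5882 0.3503] mid [] bgr [ 90. 126. 158.]
side spindle1_mid 0.91 uv [373. 210.] yaw 1.663 len 0.156 ctr [ 0.5845 -0.345 ] mid [array([ 0.5785, -0.3347])] bgr [60. 65. 73.]
side spindle2_mid 0.96 uv [314. 266.] yaw 1.556 len 0.15 ctr [ 0.4346 -0.1376] mid [array([ 0.4333, -0.1371])] bgr [70. 79. 92.]
side spindle3_mid 0.72 uv [379. 244.] yaw 1.771 len 0.157 ctr [ 0.4746 -0.3369] mid [array([ 0.4677, -0.3248])] bgr [65. 71. 84.]
```

Call:
{"fn": "send_rows", "kwargs": {
  "moves": [
    [0,0,0,0,0,-0.18,0.2],
    [0,0,0,0,0,-0.18,0.2],
    [0,0,0,0,0,-0.18,0.2],
    [0,0,0,0,0,-0.18,0.2],
    [0,0,0,0,0,-0.18,0.2]
  ],
  "force": 50
}}

```text
time: 3.22
tool_pos: [0.1454, -0.6335, 0.4047]
ee_rot: [-0.0, 0.844, 0.536, -0.0]
contact_force: [0.6, 0.3, 0.1]
grip_width: 0.599
grip_force: 0.0
```

```bash
cat > go.py <<'E'
# usage: go.py x y gz yaw -> shift (cm) in tool axes at target yaw, turn about tool z; gz = grasp-point height
from h import *; import sys
def go(x,y,gz,yaw):
    T=pose(); t=np.arctan2(T[1,0],T[0,0]); d=np.array([x,y,gz+.171])-T[:3,3]
    dd=(yaw-t+np.pi)%(2*np.pi)-np.pi
    c,s=np.cos(yaw),np.sin(yaw)
    print("now g",T[:3,3].round(4)-[0,0,.171],"yaw",t.round(3),"tilt",np.round(T[:3,2],3)); print("cm after turn:",np.round([100*(c*d[0]+s*d[1]),100*(s*d[0]-c*d[1]),-100*d[2]],2),"rz",round(-dd,3))
if __name__=="__main__": go(*map(float,sys.argv[1:]))
E
python3 go.py 0.582 -0.341 0.14 1.658
```

```text
now g [ 0.1454 -0.6335  0.2337] yaw 1.132 tilt [-0.  0. -1.]
cm after turn: [25.34 46.04  9.37] rz -0.526
```

Call:
{"fn": "send_rows", "kwargs": {
  "moves": [
    [0,0,0,0,0,-0.18,0.2],
    [0,0,0,0,0,-0.18,0.2],
    [0,0,0,0,0,-0.167,0.2]
  ]
}}

```text
time: 3.6
tool_pos: [0.1454, -0.6335, 0.4047]
ee_rot: [0.0, 0.676, 0.737, -0.0]
contact_force: [0.2, 0.8, 0.0]
grip_width: 0.601
grip_force: 0.0
```

Call:
{"fn": "send_rows", "kwargs": {
  "moves": [
    [2.5,4.6,0.9,0,0,0,0.2],
    [2.5,4.6,0.9,0,0,0,0.2],
    [2.5,4.6,0.9,0,0,0,0.2],
    [2.5,4.6,0.9,0,0,0,0.2],
    [2.5,4.6,0.9,0,0,0,0.2]
  ]
}}

```text
time: 4.22
tool_pos: [0.3657, -0.4892, 0.3596]
ee_rot: [0.0, 0.678, 0.735, -0.0]
contact_force: [0.6, -0.8, -1.3]
grip_width: 0.6
grip_force: 0.0
```

Call:
{"fn": "send_rows", "kwargs": {
  "moves": [
    [2.5,4.6,0.9,0,0,0,0.2],
    [2.5,4.6,0.9,0,0,0,0.2],
    [2.5,4.6,0.9,0,0,0,0.2],
    [2.5,4.6,0.9,0,0,0,0.2],
    [2.5,4.6,0.9,0,0,0,0.2]
  ]
}}

```text
time: 4.85
tool_pos: [0.5847, -0.3459, 0.3144]
ee_rot: [0.0, 0.678, 0.735, -0.0]
contact_force: [0.2, -0.3, 0.0]
grip_width: 0.6
grip_force: 0.0
```

```bash
python3 - <<'E'
from h import *
c=cam("wrist"); save(c,"w1"); print(pose().round(3).tolist(),c["c2w"][:3,3].round(3))
E
python3 sp.py wrist; python3 go.py 0.582 -0.341 0.024 1.658
```

```text
[[-0.09, 0.996, 0.004, 0.59], [0.996, 0.09, 0.005, -0.339], [0.005, 0.005, -1.0, 0.313], [0.0, 0.0, 0.0, 1.0]] [ 0.578 -0.267  0.295]
wrist spindle1_mid 0.58 uv [246. 195.] yaw 1.656 len 0.158 ctr [ 0.5821 -0.3402] mid [array([ 0.5815, -0.3318])] bgr [63. 69. 71.]
wrist spindle2_mid 0.66 uv [65.  7.] yaw 0.123 len 0.039 ctr [ 0.4351 -0.2098] mid [] bgr [18. 29. 47.]
wrist spindle3_mid 0.56 uv [123. 176.] yaw 1.75 len 0.155 ctr [ 0.473  -0.3344] mid [array([ 0.4743, -0.3289])] bgr [58. 65. 69.]
now g [ 0.5823 -0.3484  0.144 ] yaw 1.65 tilt [-0.    -0.001 -1.   ]
cm after turn: [ 0.74  0.04 12.  ] rz -0.008
```

View pics/w1.png

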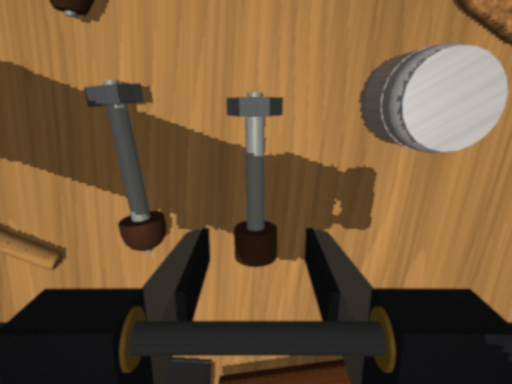

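The wrist picture shows the grey-shaft, brown straight drum spindle1 between the fingers: hex at (255,105), drum at (256,243). Domed spindle3 is to the left at (130,165). The tin is at (445,97), lower than the gripper body at grasp depth. Grasping.

Call:
{"fn": "send_rows", "kwargs": {
  "moves": [
    [1.5,0,2,0,0,0,0.2],
    [0,0,4,0,0,0,0.2],
    [0,0,4,0,0,0,0.2],
    [0,0,2,0,0,0,0.2],
    [0,0,0,0,0,0,-1]
  ]
}}

```text
time: 5.88
tool_pos: [0.5816, -0.3324, 0.1938]
ee_rot: [-0.001, 0.678, 0.735, -0.0]
contact_force: [0.4, -0.0, 0.7]
grip_width: 0.514
grip_force: 0.0
```

Call:
{"fn": "send_rows", "kwargs": {
  "moves": [
    [0,0,0,0,0,0,-1],
    [0,0,0,0,0,0,-1],
    [0,0,0,0,0,0,-1],
    [0,0,0,0,0,0,-1]
  ]
}}

```text
time: 6.38
tool_pos: [0.5824, -0.332, 0.1956]
ee_rot: [0.001, 0.678, 0.735, -0.0]
contact_force: [-1.1, -0.2, 4.3]
grip_width: 0.159
grip_force: 50.0
```

```bash
python3 go.py 0.6535 0.195 0.15 1.67
```

```text
now g [ 0.5824 -0.332   0.0246] yaw 1.653 tilt [ 0.001 -0.001 -1.   ]
cm after turn: [ 51.73  12.29 -12.54] rz -0.017
```

Call:
{"fn": "send_rows", "kwargs": {
  "moves": [
    [0,0,-3,0,0,0,-1],
    [0,0,-5,0,0,0,-1],
    [0,0,-5,0,0,0,-1],
    [2,0.3,-4,0,0,0,-1],
    [5,0.6,0,0,0,0,-1]
  ]
}}

```text
time: 7.0
tool_pos: [0.5858, -0.2635, 0.3682]
ee_rot: [0.004, 0.68, 0.734, 0.001]
contact_force: [0.3, 1.2, -2.6]
grip_width: 0.16
grip_force: 50.0
```

Call:
{"fn": "send_rows", "kwargs": {
  "moves": [
    [5,0.6,0,0,0,0,-1],
    [5,0.6,0,0,0,0,-1],
    [5,0.6,0,0,0,0,-1],
    [5,0.6,0,0,0,0,-1],
    [5,0.6,0,0,0,0,-1]
  ]
}}

```text
time: 7.62
tool_pos: [0.5945, -0.0081, 0.3644]
ee_rot: [-0.0, 0.678, 0.735, -0.0]
contact_force: [0.8, -0.2, -3.1]
grip_width: 0.165
grip_force: 50.0
```

Call:
{"fn": "send_rows", "kwargs": {
  "moves": [
    [5,0.6,0,0,0,0,-1],
    [3,0.6,0,0,0,-0.017,-1],
    [0,0,0,0,0,0,-1],
    [0,0,0,0,0,0,-1]
  ]
}}

```text
time: 8.12
tool_pos: [0.6002, 0.0701, 0.3642]
ee_rot: [0.0, 0.672, 0.741, -0.001]
contact_force: [1.0, -0.1, -1.9]
grip_width: 0.159
grip_force: 50.0
```

```bash
cat > ch.py <<'E'
from h import *
c=cam("wrist"); save(c,"w2"); s=bot.sense(); print(s["grip_width"],s["time"],c["c2w"][:3,3])
for t,z in [("place1",.042),("jaw1a",.042),("lid_hinge",.07),("stay_pivot",.06),("stay_knuckle",.097)]:
    for r in models.place_of("wrist",t)[:8]: print(t,np.round(r["uv"]),round(r["confidence"],2),atz(c,r["uv"],z).round(4))
E
python3 ch.py; python3 go.py .6535 .195 .15 1.67
```

```text
0.15759052676359844 8.175 [0.59230412 0.14903296 0.34421102]
place1 [152.  53.] 0.77 [0.4985 0.176  0.042 ]
place1 [215.  53.] 0.71 [0.5523 0.1815 0.042 ]
place1 [336.  52.] 0.64 [0.6562 0.1921 0.042 ]
place1 [38. 32.] 0.58 [0.4033 0.1828 0.042 ]
place1 [274.  53.] 0.56 [0.6031 0.1867 0.042 ]
jaw1a [156.  92.] 0.84 [0.5022 0.1441 0.042 ]
stay_pivot [ 78. 107.] 0.76 [0.4424 0.126  0.06  ]
stay_knuckle [39. 31.] 0.71 [0.4386 0.1771 0.097 ]
stay_knuckle [336.  57.] 0.62 [0.6449 0.1816 0.097 ]
now g [0.6004 0.0701 0.1936] yaw 1.668 tilt [-0. -0. -1.]
cm after turn: [11.9   6.52  4.36] rz -0.002
```

View pics/w2.png

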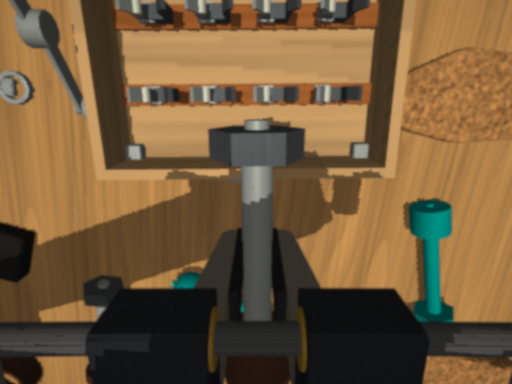

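The wrist picture shows the held spindle (hex at (257,145)) in front of the chest. The clip pairs of the four places are at columns about 152, 213, 274 and 337, all free. The stay knuckle is at (38,30).

Call:
{"fn": "send_rows", "kwargs": {
  "moves": [
    [3.9,2.2,0,0,0,0,-1],
    [3.9,2.2,0,0,0,0,-1],
    [3.8,2.2,0,0,0,0,-1],
    [0,0,4,0,0,0,-1],
    [0,0,3,0,0,0,-1]
  ]
}}

```text
time: 9.05
tool_pos: [0.6544, 0.1932, 0.2931]
ee_rot: [-0.0, 0.671, 0.741, -0.0]
contact_force: [0.1, -1.2, -2.3]
grip_width: 0.156
grip_force: 50.0
```

```bash
python3 go.py .655 .192 .0466 1.672
python3 - <<'E'
from h import *
c=cam("wrist"); T=pose()
for a in (.05,.064): print(proj(c,(T@np.array([a,-.0,.1756,1]))[:3]).round(), proj(c,(T@np.array([a,-.0,.1556,1]))[:3]).round())
i=c["pixels"][60:260,170:350]; cv2.imwrite("pics/w3.png",cv2.resize(i,None,fx=3,fy=3))
E
```

```text
now g [0.6544 0.1932 0.1221] yaw 1.67 tilt [-0.001 -0.    -1.   ]
cm after turn: [-0.13  0.04  7.55] rz -0.002
[252. 161.] [252. 169.]
[252. 133.] [252. 138.]
```

View pics/w3.png

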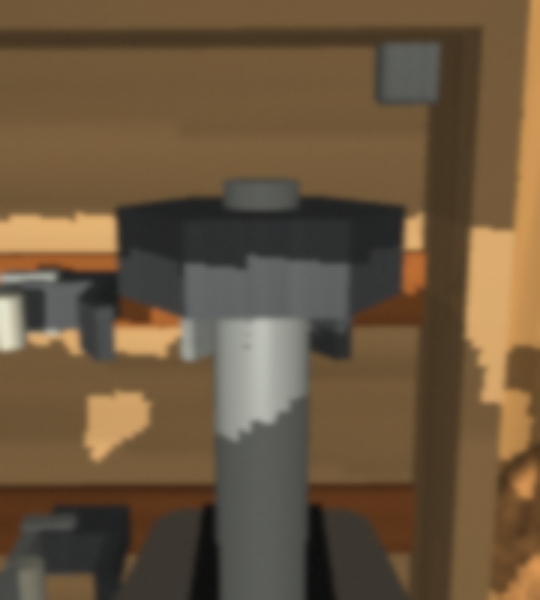

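The crop shows the shaft at crop column 262, centred in the far clip's mouth (roller at column 195, tine at 330), so x needs no change. Going down.

Call:
{"fn": "send_rows", "kwargs": {
  "moves": [
    [-0.3,0,3,0,0,0,-1],
    [0,0,2.3,0,0,0,-1],
    [0,0,0.5,0,0,0,-1],
    [0,0,0.5,0,0,0,-1],
    [0,0,0,0,0,0,-1]
  ]
}}

```text
time: 9.72
tool_pos: [0.6561, 0.1904, 0.2333]
ee_rot: [0.001, 0.671, 0.741, 0.002]
contact_force: [3.4, 0.1, -0.4]
grip_width: 0.157
grip_force: 50.0
```

Call:
{"fn": "send_rows", "kwargs": {
  "moves": [
    [0,0,0.4,0,0,0,-1],
    [0,0,0.4,0,0,0,-1],
    [0,0,0.4,0,0,0,-1],
    [0,0,0,0,0,0,-1]
  ]
}}

```text
time: 10.22
tool_pos: [0.6554, 0.1898, 0.2191]
ee_rot: [0.0, 0.671, 0.741, 0.001]
contact_force: [6.6, 0.1, -3.9]
grip_width: 0.158
grip_force: 50.0
```

Call:
{"fn": "send_rows", "kwargs": {
  "moves": [
    [0,0.1,0.3,0,0,0,-1],
    [0,0,0.3,0,0,0,-1],
    [0,0,0,0,0,0,-1]
  ]
}}

```text
time: 10.6
tool_pos: [0.6556, 0.1902, 0.2172]
ee_rot: [0.0, 0.671, 0.741, -0.001]
contact_force: [-5.9, -4.6, 22.7]
grip_width: 0.161
grip_force: 50.0
```

Call:
{"fn": "send_rows", "kwargs": {
  "moves": [
    [0,0,-0.5,0,0,0,-0.2],
    [0,0,0,0,0,0,-0.2],
    [0,0,0,0,0,0,-0.2],
    [0,0,-4,0,0,0,-0.2],
    [0,0,-6,0,0,0,-0.2]
  ]
}}

```text
time: 11.22
tool_pos: [0.655, 0.1897, 0.3167]
ee_rot: [-0.002, 0.671, 0.741, -0.003]
contact_force: [1.4, -0.3, 0.4]
grip_width: 0.402
grip_force: 0.0
```

Call:
{"fn": "send_rows", "kwargs": {
  "moves": [
    [-5,0,-4,0,0,0,0],
    [-5,0,0,0,0,0,0],
    [-2,0,0,0,0,0,0.2],
    [0,0,0,0,0,0,0.2]
  ]
}}

```text
time: 11.72
tool_pos: [0.6676, 0.0704, 0.3566]
ee_rot: [-0.001, 0.672, 0.74, -0.001]
contact_force: [-0.1, 0.5, 0.1]
grip_width: 0.597
grip_force: 0.0
```

```bash
python3 - <<'E'
from h import *
c=cam("wrist"); save(c,"w4")
for t in ("place1","spindle1_mid"):
    for r in models.place_of("wrist",t): print(t,np.round(r["uv"]),round(r["confidence"],2),atz(c,r["uv"],.042).round(4))
i=c["pixels"][0:200,100:420]; cv2.imwrite("pics/w4c.png",cv2.resize(i,None,fx=2.5,fy=2.5))
E
python3 sp.py top side; python3 go.py .474 -.327 .14 1.753
```

```text
place1 [196.  41.] 0.91 [0.6041 0.1889 0.042 ]
place1 [258.  44.] 0.78 [0.6564 0.1916 0.042 ]
place1 [71. 44.] 0.65 [0.5009 0.1765 0.042 ]
place1 [133.  44.] 0.65 [0.5523 0.1817 0.042 ]
spindle1_mid [259.  44.] 0.92 [0.6569 0.1919 0.042 ]
spindle1_mid [369. 269.] 0.59 [ 0.7898 -0.0069  0.042 ]
top spindle1_mid 0.69 uv [179. 190.] yaw 1.691 len 0.091 ctr [0.6535 0.2345] mid [array([0.6596, 0.1858])] bgr [104.5 106.  109. ]
top spindle2_mid 0.6 uv [321. 267.] yaw 1.572 len 0.101 ctr [ 0.4343 -0.1761] mid [array([ 0.4397, -0.1348])] bgr [ 70.  89. 101.]
top spindle3_mid 0.62 uv [373. 249.] yaw 1.74 len 0.151 ctr [ 0.4728 -0.3359] mid [array([ 0.4738, -0.3398])] bgr [78. 93. 99.]
side spindle1_mid 0.74 uv [183. 208.] yaw 1.662 len 0.149 ctr [0.673  0.1907] mid [array([0.6772, 0.2103])] bgr [ 88.5  96.  128.5]
side spindle2_mid 0.82 uv [296. 268.] yaw 1.545 len 0.085 ctr [ 0.4358 -0.0995] mid [array([ 0.435 , -0.1342])] bgr [ 85.   94.5 105.5]
side spindle3_mid 0.5 uv [188. 207.] yaw 1.682 len 0.153 ctr [0.6729 0.1886] mid [] bgr [ 90. 100. 129.]
now g [0.6676 0.0719 0.1867] yaw 1.67 tilt [-0. -0. -1.]
cm after turn: [-35.72 -26.27   4.67] rz -0.083
```

View pics/w4c.png

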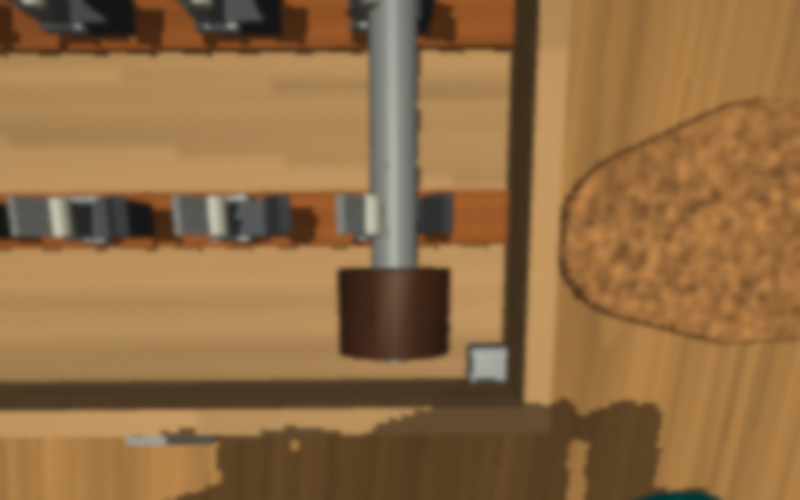

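The crop shows spindle1 lying between the clips of place 4, with the white roller at crop (372,215) over the shaft's edge, so it is home. Next is spindle3 (domed, brown).

Call:
{"fn": "send_rows", "kwargs": {
  "moves": [
    [0,0,0,0,0,-0.083,0.2],
    [-4.4,-3.3,0.5,0,0,0,0.2],
    [-4.4,-3.3,0.5,0,0,0,0.2],
    [-4.4,-3.3,0.5,0,0,0,0.2],
    [-4.4,-3.3,0.5,0,0,0,0.2]
  ]
}}

```text
time: 13.2
tool_pos: [0.5687, -0.1267, 0.3377]
ee_rot: [0.0, 0.64, 0.768, 0.0]
contact_force: [0.2, -0.5, -1.1]
grip_width: 0.604
grip_force: 0.0
```

Call:
{"fn": "send_rows", "kwargs": {
  "moves": [
    [-4.4,-3.3,0.5,0,0,0,0.2],
    [-4.4,-3.3,0.5,0,0,0,0.2],
    [-4.4,-3.3,0.5,0,0,0,0.2],
    [-4.4,-3.3,0.5,0,0,0,0.2],
    [0,0,0,0,0,0,0.2]
  ]
}}

```text
time: 13.82
tool_pos: [0.4687, -0.327, 0.3171]
ee_rot: [-0.0, 0.643, 0.766, -0.001]
contact_force: [-0.1, 1.2, -0.6]
grip_width: 0.599
grip_force: 0.0
```

```bash
python3 sp.py wrist; python3 go.py .474 -.327 .024 1.753;python3 - <<'E'
from h import *
c=cam("wrist"); save(c,"w5")
E
```

```text
wrist spindle2_mid 0.61 uv [240.  23.] yaw 0.29 len 0.042 ctr [ 0.4336 -0.1989] mid [] bgr [22. 34. 57.]
wrist spindle3_mid 0.82 uv [267. 198.] yaw 1.754 len 0.153 ctr [ 0.4733 -0.3341] mid [array([ 0.4769, -0.3299])] bgr [60. 67. 69.]
now g [ 0.4725 -0.3206  0.147 ] yaw 1.755 tilt [ 0.001  0.    -1.   ]
cm after turn: [-0.65  0.03 12.3 ] rz 0.002
```

View pics/w5.png

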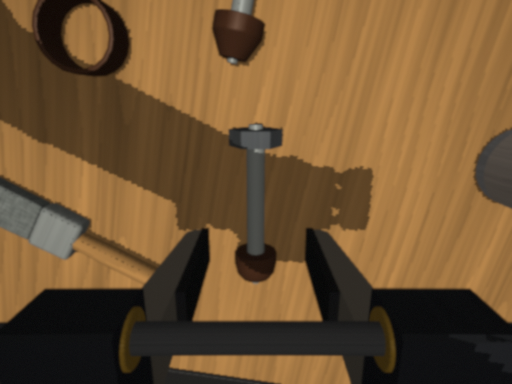

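The wrist picture shows spindle3 (brown dome at (256,262), hex at (255,137), grey shaft) centred between the fingers. It is the brown one, not the turquoise look-alike. Grasping.

Call:
{"fn": "send_rows", "kwargs": {
  "moves": [
    [-0.6,0,2.3,0,0,0,0.2],
    [0,0,4,0,0,0,0.2],
    [0,0,4,0,0,0,0.2],
    [0,0,2,0,0,0,0.2],
    [0,0,0,0,0,0,0.2]
  ]
}}

```text
time: 14.85
tool_pos: [0.4727, -0.3273, 0.1938]
ee_rot: [-0.001, 0.64, 0.769, -0.0]
contact_force: [0.2, -0.5, -0.6]
grip_width: 0.597
grip_force: 0.0
```

Call:
{"fn": "send_rows", "kwargs": {
  "moves": [
    [0,0,0,0,0,0,-1],
    [0,0,0,0,0,0,-1],
    [0,0,0,0,0,0,-1],
    [0,0,0,0,0,0,-1],
    [0,0,0,0,0,0,-1]
  ]
}}

```text
time: 15.48
tool_pos: [0.4728, -0.3281, 0.1952]
ee_rot: [0.0, 0.64, 0.768, -0.0]
contact_force: [-1.7, 0.8, 3.8]
grip_width: 0.157
grip_force: 50.0
```

Call:
{"fn": "send_rows", "kwargs": {
  "moves": [
    [0,0,-3,0,0,0,-1],
    [0,0,-5,0,0,0,-1],
    [0,0,-5,0,0,0,-1],
    [0,0,-4,0,0,0.083,-1],
    [0,0,0,0,0,0,-1]
  ]
}}

```text
time: 16.1
tool_pos: [0.4734, -0.3281, 0.3676]
ee_rot: [0.003, 0.671, 0.741, 0.0]
contact_force: [0.1, 0.4, -3.1]
grip_width: 0.155
grip_force: 50.0
```

```bash
python3 go.py .603 .187 .12 1.672
python3 - <<'E'
from h import *
c=cam("wrist"); T=pose()
for a in (.05,.064): print(proj(c,(T@np.array([a,-.0,.1756,1]))[:3]).round(), proj(c,(T@np.array([a,-.0,.1556,1]))[:3]).round())
i=c["pixels"][60:260,170:350]; cv2.imwrite("pics/w6.png",cv2.resize(i,None,fx=3,fy=3))
E
```

```text
now g [ 0.4734 -0.3281  0.1966] yaw 1.67 tilt [ 0.005 -0.004 -1.   ]
cm after turn: [49.94 18.09  7.66] rz -0.002
[254. 158.] [254. 166.]
[254. 129.] [254. 134.]
```

View pics/w6.png

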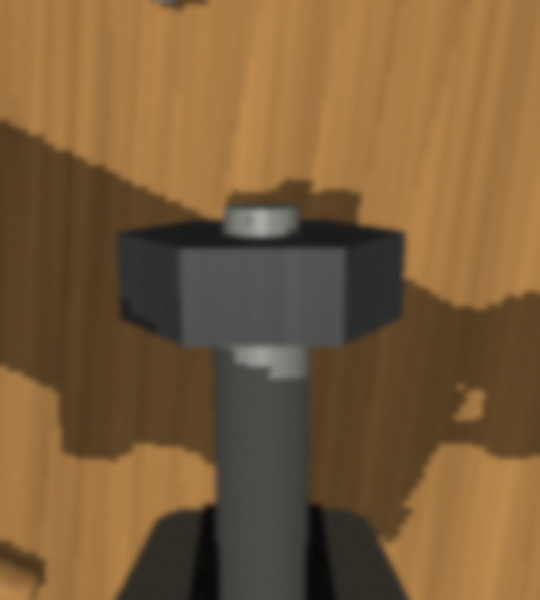

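Spindle3 is held level, about 4 mm toward -y of the grasp point, which is within the fit. Moving to place 3.

Call:
{"fn": "send_rows", "kwargs": {
  "moves": [
    [5,1.8,0,0,0,0,-1],
    [5,1.8,0,0,0,0,-1],
    [5,1.8,0,0,0,0,-1],
    [5,1.8,0,0,0,0,-1],
    [5,1.8,0,0,0,0,-1]
  ]
}}

```text
time: 16.77
tool_pos: [0.537, -0.0688, 0.3623]
ee_rot: [-0.002, 0.671, 0.741, -0.001]
contact_force: [1.0, 0.4, -2.0]
grip_width: 0.16
grip_force: 50.0
```

Call:
{"fn": "send_rows", "kwargs": {
  "moves": [
    [5,1.8,0,0,0,0,-1],
    [5,1.8,0,0,0,0,-1],
    [5,1.8,0,0,0,0,-1],
    [5,1.8,0,0,0,0,-1],
    [5,1.8,0,0,0,0,-1]
  ]
}}

```text
time: 17.4
tool_pos: [0.6022, 0.1886, 0.3617]
ee_rot: [-0.001, 0.671, 0.741, -0.002]
contact_force: [0.6, -0.5, -2.1]
grip_width: 0.16
grip_force: 50.0
```

Call:
{"fn": "send_rows", "kwargs": {
  "moves": [
    [0,0,3.7,0,0,0,-1],
    [0,0,3.7,0,0,0,-1],
    [0,0,0,0,0,0,-1],
    [0,0,0,0,0,0,-1]
  ]
}}

```text
time: 17.9
tool_pos: [0.6025, 0.1875, 0.2906]
ee_rot: [-0.0, 0.671, 0.741, -0.0]
contact_force: [-0.7, 0.2, -1.6]
grip_width: 0.159
grip_force: 50.0
```

```bash
python3 go.py .6035 .190 .0466 1.672
python3 - <<'E'
from h import *
c=cam("wrist"); save(c,"w7")
i=c["pixels"][60:260,170:350]; cv2.imwrite("pics/w7c.png",cv2.resize(i,None,fx=3,fy=3))
E
```

```text
now g [0.6025 0.1875 0.1196] yaw 1.67 tilt [-0.001  0.    -1.   ]
cm after turn: [0.24 0.12 7.3 ] rz -0.002
```

View pics/w7c.png

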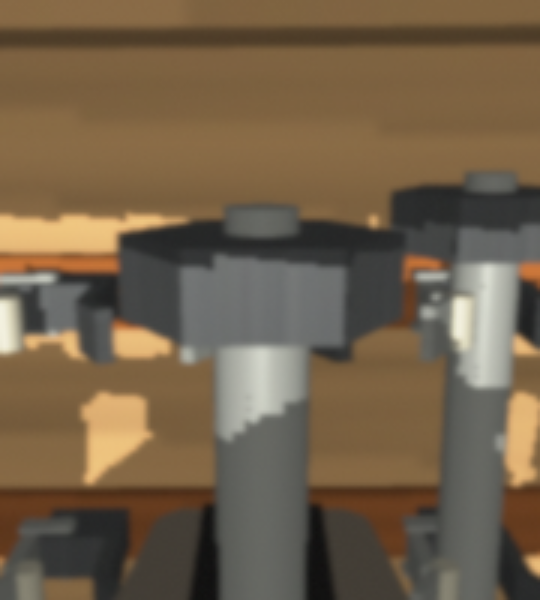

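The picture matches the first approach: roller edge at crop column 190, tine at 335, and the seated spindle1 at the right. Pressing.

Call:
{"fn": "send_rows", "kwargs": {
  "moves": [
    [0.3,0.1,3,0,0,0,-1],
    [0,0,2.3,0,0,0,-1],
    [0,0,0.5,0,0,0,-1],
    [0,0,0.5,0,0,0,-1],
    [0,0,0.4,0,0,0,-1]
  ]
}}

```text
time: 18.58
tool_pos: [0.6039, 0.191, 0.2262]
ee_rot: [0.001, 0.671, 0.741, 0.001]
contact_force: [-0.8, -0.2, 7.1]
grip_width: 0.16
grip_force: 50.0
```

Call:
{"fn": "send_rows", "kwargs": {
  "moves": [
    [0,0,0.4,0,0,0,-1],
    [0,0,0.4,0,0,0,-1],
    [0,0,0.3,0,0,0,-1],
    [0,0,0,0,0,0,-1]
  ]
}}

```text
time: 19.08
tool_pos: [0.6036, 0.191, 0.2168]
ee_rot: [0.001, 0.671, 0.741, 0.0]
contact_force: [-7.4, -3.4, 25.6]
grip_width: 0.159
grip_force: 50.0
```

Call:
{"fn": "send_rows", "kwargs": {
  "moves": [
    [0,0,-0.5,0,0,0,-0.2],
    [0,0,0,0,0,0,-0.2],
    [0,0,0,0,0,0,-0.2],
    [0,0,-4,0,0,0,-0.2],
    [0,0,-6,0,0,0,-0.2]
  ]
}}

```text
time: 19.7
tool_pos: [0.6025, 0.19, 0.3162]
ee_rot: [-0.002, 0.671, 0.741, -0.002]
contact_force: [1.6, 0.2, 0.3]
grip_width: 0.401
grip_force: 0.0
```

Call:
{"fn": "send_rows", "kwargs": {
  "moves": [
    [-5,0,-4,0,0,0,0],
    [-5,0,0,0,0,0,0],
    [-2,0,0,0,0,0.11,0.2],
    [0,0,0,0,0,0,0.2]
  ]
}}

```text
time: 20.2
tool_pos: [0.6151, 0.0701, 0.3562]
ee_rot: [0.0, 0.712, 0.702, -0.001]
contact_force: [-0.5, 0.4, 0.7]
grip_width: 0.6
grip_force: 0.0
```

```bash
python3 sp.py wrist top side; python3 go.py .434 -.134 .14 1.555
```

```text
wrist spindle1_mid 0.61 uv [306.  99.] yaw 1.68 len 0.124 ctr [0.6625 0.1583] mid [] bgr [ 86.  96. 103.]
wrist spindle3_mid 0.65 uv [246.  91.] yaw 1.666 len 0.128 ctr [0.6059 0.1606] mid [] bgr [102. 112. 114.]
top spindle1_mid 0.5 uv [178. 192.] yaw 1.572 len 0.054 ctr [0.6531 0.2489] mid [array([0.6606, 0.1892])] bgr [61. 64. 69.]
top spindle2_mid 0.72 uv [146. 212.] yaw 0.137 len 0.351 ctr [0.5891 0.3498] mid [] bgr [101. 140. 174.]
top spindle2_mid 0.66 uv [317. 267.] yaw 1.537 len 0.142 ctr [ 0.4348 -0.155 ] mid [array([ 0.4403, -0.1383])] bgr [73.  83.  96.5]
top spindle2_mid 0.55 uv [152. 269.] yaw 1.722 len 0.12 ctr [0.4204 0.2788] mid [] bgr [122. 134. 145.]
top spindle3_mid 0.78 uv [177. 210.] yaw 1.685 len 0.069 ctr [0.6006 0.2391] mid [array([0.6063, 0.1891])] bgr [82.  82.5 83. ]
side spindle1_mid 0.82 uv [190. 210.] yaw 1.684 len 0.151 ctr [0.6735 0.1827] mid [array([0.6678, 0.2012])] bgr [ 82.  94. 125.]
side spindle2_mid 0.71 uv [305. 268.] yaw 1.569 len 0.121 ctr [ 0.4353 -0.119 ] mid [array([ 0.4334, -0.1385])] bgr [124.5 135.  141. ]
side spindle3_mid 0.73 uv [184. 225.] yaw 1.663 len 0.158 ctr [0.6195 0.1896] mid [array([0.6117, 0.1951])] bgr [ 87.5 101.5 124.5]
now g [0.6149 0.0722 0.1857] yaw 1.56 tilt [-0. -0. -1.]
cm after turn: [-20.9  -17.76   4.57] rz 0.005
```

Call:
{"fn": "send_rows", "kwargs": {
  "moves": [
    [-4.2,-3.6,0.9,0,0,0,0.2],
    [-4.2,-3.6,0.9,0,0,0,0.2],
    [-4.2,-3.6,0.9,0,0,0,0.2],
    [-4.2,-3.5,0.9,0,0,0,0.2],
    [-4.1,-3.5,0.9,0,0,0,0.2]
  ]
}}

```text
time: 21.88
tool_pos: [0.4334, -0.1361, 0.3117]
ee_rot: [0.0, 0.711, 0.703, 0.0]
contact_force: [0.6, -0.4, 0.2]
grip_width: 0.599
grip_force: 0.0
```

Call:
{"fn": "send_rows", "kwargs": {
  "moves": [
    [0,0,0,0,0,0,0.2],
    [0,0,0,0,0,0,0.2]
  ]
}}

```text
time: 22.12
tool_pos: [0.4352, -0.1345, 0.3122]
ee_rot: [0.001, 0.711, 0.703, 0.001]
contact_force: [0.9, 0.3, 0.3]
grip_width: 0.601
grip_force: 0.0
```

```bash
python3 sp.py wrist; python3 go.py .434 -.134 .024 1.555;python3 - <<'E'
from h import *
c=cam("wrist"); save(c,"w8")
E
```

```text
wrist spindle2_mid 0.72 uv [257. 192.] yaw 1.537 len 0.154 ctr [ 0.4352 -0.1395] mid [array([ 0.4357, -0.1371])] bgr [67. 73. 75.]
now g [ 0.435  -0.1341  0.1408] yaw 1.561 tilt [ 0.  0. -1.]
cm after turn: [ 0.   -0.1  11.68] rz 0.006
```

View pics/w8.png

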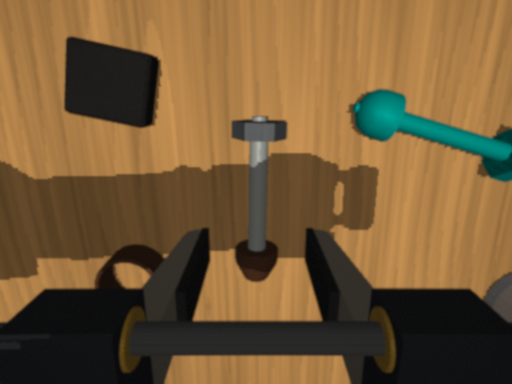

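The wrist picture shows spindle2 (brown cone at (257,258), hex at (259,130)) centred between the fingers. The turquoise dome at (380,115) stands well clear. Grasping.

Call:
{"fn": "send_rows", "kwargs": {
  "moves": [
    [0,0,2,0,0,0.015,0.2],
    [0,0,4,0,0,0,0.2],
    [0,0,4,0,0,0,0.2],
    [0,0,1.7,0,0,0,0.2],
    [0,0,0,0,0,0,0.2]
  ]
}}

```text
time: 23.15
tool_pos: [0.4346, -0.1344, 0.1942]
ee_rot: [-0.001, 0.716, 0.698, -0.0]
contact_force: [-0.2, -0.2, 0.7]
grip_width: 0.598
grip_force: 0.0
```

Call:
{"fn": "send_rows", "kwargs": {
  "moves": [
    [0,0,0,0,0,0,-1],
    [0,0,0,0,0,0,-1],
    [0,0,0,0,0,0,-1],
    [0,0,0,0,0,0,-1],
    [0,0,0,0,0,0,-1]
  ]
}}

```text
time: 23.78
tool_pos: [0.4349, -0.1349, 0.1951]
ee_rot: [0.0, 0.716, 0.698, 0.0]
contact_force: [0.6, -0.6, 3.3]
grip_width: 0.162
grip_force: 50.0
```

Call:
{"fn": "send_rows", "kwargs": {
  "moves": [
    [0,0,-3,0,0,0,-1],
    [0,0,-5,0,0,0,-1],
    [0,0,-5,0,0,-0.063,-1],
    [0,0,-4,0,0,-0.063,-1],
    [0,0,0,0,0,0,-1]
  ]
}}

```text
time: 24.4
tool_pos: [0.4351, -0.1349, 0.3668]
ee_rot: [0.003, 0.671, 0.741, 0.001]
contact_force: [0.5, -0.7, -3.8]
grip_width: 0.163
grip_force: 50.0
```

```bash
python3 go.py .552 .185 .12 1.672
```

```text
now g [ 0.4351 -0.1349  0.1958] yaw 1.67 tilt [ 0.005 -0.003 -1.   ]
cm after turn: [30.65 14.87  7.58] rz -0.002
```

Call:
{"fn": "send_rows", "kwargs": {
  "moves": [
    [5.1,2.5,0,0,0,0,-1],
    [5.1,2.5,0,0,0,0,-1],
    [5.1,2.5,0,0,0,0,-1],
    [5.1,2.5,0,0,0,0,-1],
    [5.1,2.5,0,0,0,0,-1]
  ]
}}

```text
time: 25.02
tool_pos: [0.5333, 0.1327, 0.362]
ee_rot: [-0.001, 0.671, 0.741, -0.002]
contact_force: [1.0, -1.0, -3.7]
grip_width: 0.157
grip_force: 50.0
```

Call:
{"fn": "send_rows", "kwargs": {
  "moves": [
    [5.1,2.4,0,0,0,0,-1],
    [0,0,3.7,0,0,0,-1],
    [0,0,3.7,0,0,0,-1],
    [0,0,0,0,0,0,-1],
    [0,0,0,0,0,0,-1]
  ]
}}

```text
time: 25.65
tool_pos: [0.5523, 0.1848, 0.2906]
ee_rot: [-0.0, 0.671, 0.741, -0.0]
contact_force: [-0.1, 0.7, -2.6]
grip_width: 0.156
grip_force: 50.0
```

```bash
python3 go.py .552 .186 .0466 1.672
python3 - <<'E'
from h import *
c=cam("wrist"); save(c,"w9")
i=c["pixels"][60:260,170:350]; cv2.imwrite("pics/w9c.png",cv2.resize(i,None,fx=3,fy=3))
E
```

```text
now g [0.5523 0.1848 0.1196] yaw 1.671 tilt [-0.001  0.    -1.   ]
cm after turn: [ 0.13 -0.02  7.3 ] rz -0.001
```

View pics/w9c.png

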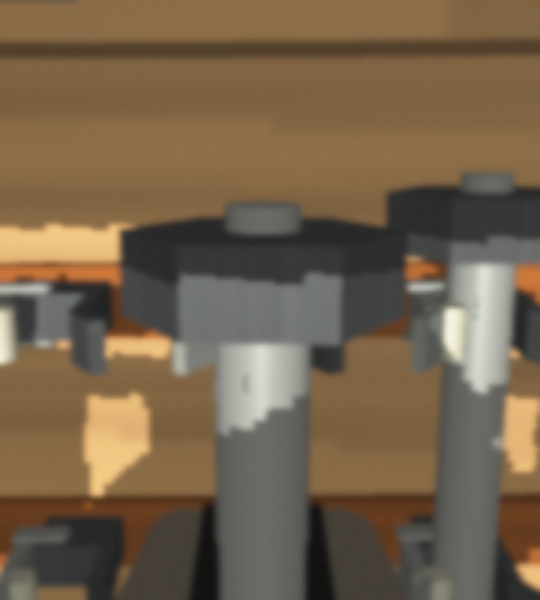

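The shaft is over place 2's mouth (roller at crop column 190, tine at 330), with spindle3 seated at the right. Pressing.

Call:
{"fn": "send_rows", "kwargs": {
  "moves": [
    [0.2,-0.1,3,0,0,0,-1],
    [0,0,2.3,0,0,0,-1],
    [0,0,0.5,0,0,0,-1],
    [0,0,0.5,0,0,0,-1],
    [0,0,0.4,0,0,0,-1]
  ]
}}

```text
time: 26.32
tool_pos: [0.5519, 0.1872, 0.2267]
ee_rot: [0.001, 0.671, 0.742, 0.001]
contact_force: [-1.7, -1.4, 6.2]
grip_width: 0.162
grip_force: 50.0
```

Call:
{"fn": "send_rows", "kwargs": {
  "moves": [
    [0,0,0.4,0,0,0,-1],
    [0,0,0.4,0,0,0,-1],
    [0,0,0.3,0,0,0,-1],
    [0,0,0,0,0,0,-1]
  ]
}}

```text
time: 26.82
tool_pos: [0.5517, 0.1872, 0.2167]
ee_rot: [0.001, 0.671, 0.741, 0.001]
contact_force: [-7.0, -4.0, 27.4]
grip_width: 0.158
grip_force: 50.0
```

Bottomed out again at 27 N, same depth as before, so it is home. Release, lift, and go above the stay knuckle.

Call:
{"fn": "send_rows", "kwargs": {
  "moves": [
    [0,0,-0.5,0,0,0,-0.2],
    [0,0,0,0,0,0,-0.2],
    [0,0,0,0,0,0,-0.2],
    [0,0,-4,0,0,0,-0.2],
    [0,0,-6,0,0,0,-0.2]
  ]
}}

```text
time: 27.45
tool_pos: [0.5506, 0.186, 0.3167]
ee_rot: [-0.002, 0.671, 0.742, -0.002]
contact_force: [0.5, 0.5, -0.0]
grip_width: 0.397
grip_force: 0.0
```

Call:
{"fn": "send_rows", "kwargs": {
  "moves": [
    [-3,0,-4,0,0,0,0],
    [-5,0,0,0,0,0,0],
    [-2,-5,0,0,0,0,0],
    [0,-4,0,0,0,0,0],
    [0,0,0,0,0,0,0]
  ]
}}

```text
time: 28.08
tool_pos: [0.4694, 0.0774, 0.3573]
ee_rot: [-0.0, 0.671, 0.741, -0.001]
contact_force: [1.0, -0.0, -0.4]
grip_width: 0.5
grip_force: 0.0
```

```bash
python3 - <<'E'
from h import *
c=cam("wrist"); save(c,"w10")
for t,z in [("spindle1_mid",.042),("spindle2_mid",.042),("spindle3_mid",.042),("place1",.042),("stay_pivot",.06),("stay_knuckle",.097)]:
    for r in models.place_of("wrist",t): print(t,np.round(r["uv"]),round(r["confidence"],2),atz(c,r["uv"],z).round(4))
print(bot.sense()["joints"].round(2))
E
python3 go.py .438 .178 .099 1.672
```

```text
spindle1_mid [487.  76.] 0.66 [0.6541 0.1921 0.042 ]
spindle1_mid [298. 118.] 0.46 [0.4995 0.1422 0.042 ]
spindle2_mid [367.  73.] 0.57 [0.5524 0.1849 0.042 ]
spindle3_mid [429.  72.] 0.61 [0.6047 0.1903 0.042 ]
place1 [365.  77.] 0.98 [0.5517 0.1813 0.042 ]
place1 [426.  80.] 0.96 [0.6037 0.1841 0.042 ]
place1 [304.  78.] 0.87 [0.4996 0.176  0.042 ]
place1 [489.  76.] 0.58 [0.6566 0.1918 0.042 ]
place1 [376.  83.] 0.48 [0.562  0.1779 0.042 ]
place1 [430.  74.] 0.46 [0.6059 0.1894 0.042 ]
stay_pivot [233. 131.] 0.57 [0.4437 0.1266 0.06  ]
stay_knuckle [228.  63.] 0.97 [0.4389 0.1766 0.097 ]
stay_knuckle [489.  76.] 0.62 [0.6195 0.1857 0.097 ]
[ 0.36  0.33 -0.69  2.02  0.27  0.88 -0.38]
now g [0.4722 0.0783 0.1866] yaw 1.671 tilt [-0.     0.001 -1.   ]
cm after turn: [10.26 -2.4   8.76] rz -0.001
```

View pics/w10.png

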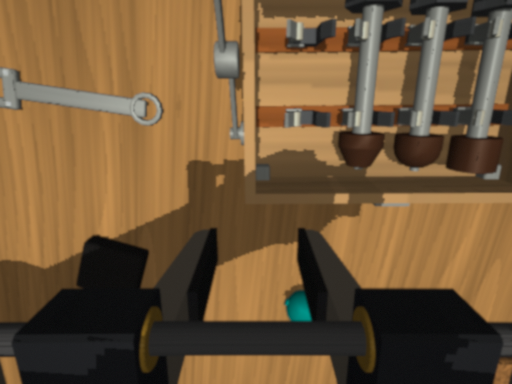

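The picture shows all three spindles parallel in places 2–4 and place 1 empty. The knuckle is at (228,60), world about (0.438, 0.177). Pinching it gently.

Call:
{"fn": "send_rows", "kwargs": {
  "moves": [
    [5.1,-1.2,0,0,0,0,0],
    [5.1,-1.2,0,0,0,0,0],
    [0,0,4,0,0,0,0],
    [0,0,4,0,0,0,0],
    [0,0,0.7,0,0,0,0]
  ],
  "force": 20
}}

```text
time: 29.05
tool_pos: [0.4369, 0.1771, 0.2687]
ee_rot: [-0.001, 0.671, 0.742, -0.002]
contact_force: [0.2, 0.5, -0.1]
grip_width: 0.501
grip_force: 0.0
```

Call:
{"fn": "send_rows", "kwargs": {
  "moves": [
    [0,0,0,0,0,0,-1],
    [0,0,0,0,0,0,-1],
    [0,0,0,0,0,0,-1],
    [0,0,0,0,0,0,-1]
  ]
}}

```text
time: 29.55
tool_pos: [0.4378, 0.1772, 0.2717]
ee_rot: [0.001, 0.671, 0.742, 0.001]
contact_force: [-0.9, -1.1, 7.5]
grip_width: 0.174
grip_force: 20.0
```

Call:
{"fn": "send_rows", "kwargs": {
  "moves": [
    [-0.3,0,-0.4,0,0,0,-1],
    [-0.35,0,-0.4,0,0,0,-1],
    [-0.4,0,-0.4,0,0,0,-1],
    [-0.4,0,-0.3,0,0,0,-1],
    [-0.4,0,-0.3,0,0,0,-1]
  ]
}}

```text
time: 30.18
tool_pos: [0.4397, 0.1586, 0.2891]
ee_rot: [0.0, 0.671, 0.742, 0.001]
contact_force: [3.7, 3.9, -4.6]
grip_width: 0.169
grip_force: 20.0
```

Call:
{"fn": "send_rows", "kwargs": {
  "moves": [
    [-0.3,0,-0.2,0,0,0,-1],
    [0,0,0,0,0,0,-1],
    [0,0,0,0,0,0,-1]
  ]
}}

```text
time: 30.55
tool_pos: [0.4401, 0.1555, 0.2911]
ee_rot: [0.001, 0.671, 0.741, 0.0]
contact_force: [3.8, 1.5, 0.6]
grip_width: 0.173
grip_force: 20.0
```

Call:
{"fn": "send_rows", "kwargs": {
  "moves": [
    [0,0,0,0,0,0,-0.2],
    [0,0,0,0,0,0,-0.2],
    [0,0,0,0,0,0,-0.2],
    [-1,0,-5,0,0,0,-0.2],
    [-5,0,-6,0,0,0,-0.2]
  ]
}}

```text
time: 31.18
tool_pos: [0.4441, 0.1071, 0.3896]
ee_rot: [-0.001, 0.669, 0.743, -0.0]
contact_force: [1.6, -1.2, 0.4]
grip_width: 0.398
grip_force: 0.0
```

Call:
{"fn": "send_rows", "kwargs": {
  "moves": [
    [-4,0,-6,0,0,0,-0.4],
    [0,0,-6,0,0,-0.18,-0.4],
    [0,0,-2,0,0,-0.18,-0.4],
    [0,0,0,0,0,-0.18,-0.4],
    [0,0,0,0,0,-0.18,-0.4]
  ]
}}

```text
time: 31.8
tool_pos: [0.4477, 0.0714, 0.5209]
ee_rot: [0.0, 0.364, 0.931, -0.0]
contact_force: [-0.4, 0.1, 0.4]
grip_width: 0.3
grip_force: 0.0
```

Call:
{"fn": "send_rows", "kwargs": {
  "moves": [
    [0,0,0,0,0,-0.18,-0.4],
    [0,0,0,0,0,-0.18,-0.4],
    [0,0,0,0,0,-0.18,-0.4],
    [0,0,0,0,0,-0.18,-0.4],
    [0,0,0,0,0,-0.13,-0.4]
  ]
}}

```text
time: 32.42
tool_pos: [0.4477, 0.0715, 0.5205]
ee_rot: [-0.001, -0.052, 0.999, -0.0]
contact_force: [0.6, 0.9, 0.1]
grip_width: 0.304
grip_force: 0.0
```

```bash
python3 - <<'E'
from h import *
P=[]
for n in ("top","side"):
    c=cam(n); save(c,"k"+n)
    for t in ("stay_knuckle","lid_handle","stay_pivot"):
        for r in models.place_of(n,t): print(n,t,np.round(r["uv"],1),round(r["confidence"],2),atz(c,r["uv"],.255 if t=="lid_handle" else .117).round(3))
    print("pred handle",proj(c,[.5643,.3158,.255]).round(1),"pred knuckle old/new",proj(c,[.438,.178,.097]).round(1),proj(c,[.44,.156,.116]).round(1))
i=c["pixels"]; cv2.imwrite("pics/kside_c.png",cv2.resize(i[140:320,60:280],None,fx=3,fy=3))
print(bot.sense()["joints"].round(2))
E
python3 go.py .5643 .3198 .32 3.243
```

```text
top lid_handle [124.8 212.7] 0.58 [0.566 0.312 0.255]
pred handle [123.3 213.5] pred knuckle old/new [192.2 265.2] [198.9 264.8]
side stay_knuckle [193.1 262.5] 0.66 [0.441 0.167 0.117]
side stay_knuckle [180.3 209.2] 0.24 [0.603 0.191 0.117]
side lid_handle [121.8 192.5] 0.6 [0.566 0.306 0.255]
side lid_handle [190.1 258.9] 0.27 [0.375 0.159 0.255]
side stay_pivot [209.9 272.3] 0.9 [0.41  0.129 0.117]
pred handle [117.5 193.7] pred knuckle old/new [189.5 268.3] [197.6 262.7]
[ 0.64  0.09 -0.9   1.87  0.08  1.22  1.38]
now g [0.448  0.0715 0.3497] yaw -3.043 tilt [-0. -0. -1.]
cm after turn: [-14.08  23.53   2.97] rz -0.003
```

View pics/kside_c.png

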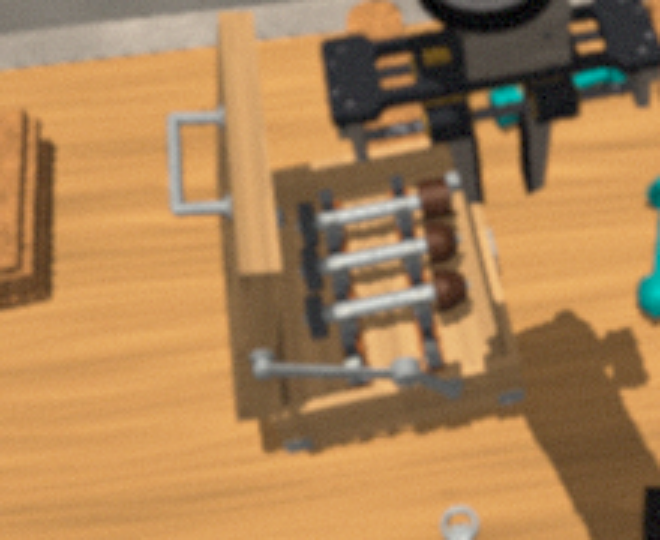

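The side crop shows the knuckle at crop (405,368), raised and bent upward past centre, and the lid still standing with the handle at crop (175,165). Go above the handle.

Call:
{"fn": "send_rows", "kwargs": {
  "moves": [
    [-2.8,4.6,0,0,0,0,-0.4],
    [-2.8,4.6,0,0,0,0,-0.4],
    [-2.8,4.6,0,0,0,0,-0.4],
    [-2.8,4.6,0,0,0,0,-0.4],
    [-2.8,4.6,2,0,0,0,-0.4]
  ]
}}

```text
time: 33.45
tool_pos: [0.5659, 0.3159, 0.5014]
ee_rot: [0.001, -0.049, 0.999, 0.0]
contact_force: [0.3, -1.0, 0.7]
grip_width: 0.296
grip_force: 0.0
```

Call:
{"fn": "send_rows", "kwargs": {
  "moves": [
    [0,0,0,0,0,0,-0.4],
    [0,0,0,0,0,0,-0.4]
  ]
}}

```text
time: 33.7
tool_pos: [0.5646, 0.314, 0.5005]
ee_rot: [-0.0, -0.049, 0.999, -0.0]
contact_force: [-0.2, -1.4, 0.5]
grip_width: 0.297
grip_force: 0.0
```

```bash
python3 - <<'E'
from h import *
c=cam("wrist"); save(c,"w11")
for r in models.place_of("wrist","lid_handle"): print(np.round(r["uv"],1),round(r["confidence"],2),atz(c,r["uv"],.256).round(4))
for o in models.outline_of("wrist","lid_handle"): print(o["uv"],o["confidence"],o["region"].sum())
T=pose(); print("grasp axis px",[proj(c,(T@np.array([0,0,z,1]))[:3]).round() for z in (.171,.245)])
E
python3 go.py .565 .315 .256 3.243
```

```text
[253.  206.5] 0.56 [0.5608 0.309  0.256 ]
[193.6, 135.2] 0.7 29340
grasp axis px [array([257., 262.]), array([257., 213.])]
now g [0.5648 0.3127 0.3308] yaw -3.045 tilt [ 0.002 -0.001 -1.   ]
cm after turn: [-0.04  0.22  7.48] rz -0.005
```

View pics/w11.png

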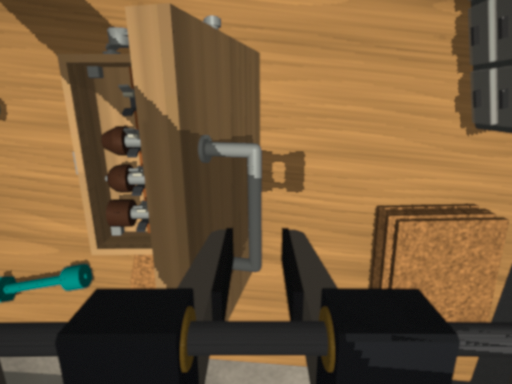

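The picture shows the handle bar at column 254 (rows 150–265), midway between the fingers at 232 and 284. Going down and pinching.

Call:
{"fn": "send_rows", "kwargs": {
  "moves": [
    [0,0,3.5,0,0,0,-0.4],
    [0,0,2.5,0,0,0,-0.4],
    [0,0,1.4,0,0,0,-0.4],
    [0,0,0,0,0,0,-0.4]
  ],
  "force": 25
}}

```text
time: 34.35
tool_pos: [0.5648, 0.3133, 0.4267]
ee_rot: [-0.0, -0.049, 0.999, -0.0]
contact_force: [0.5, 0.6, 0.6]
grip_width: 0.302
grip_force: 0.0
```

Call:
{"fn": "send_rows", "kwargs": {
  "moves": [
    [0,0,0,0,0,0,-1],
    [0,0,0,0,0,0,-1],
    [0,0,0,0,0,0,-1]
  ]
}}

```text
time: 34.72
tool_pos: [0.5648, 0.3143, 0.4279]
ee_rot: [0.001, -0.049, 0.999, 0.0]
contact_force: [0.3, -1.3, 3.9]
grip_width: 0.097
grip_force: 25.0
```

Run:
```python
from h import *
s=bot.sense();p=np.array(s["tool_pos"]);g=p-[0,0,.171]
c0=np.array([.5776,.1845]); e=np.array([-.1005,.995])
y=(g[:2]-c0)@e-.105; z=g[2]-.07; print(y,z,np.hypot(y,z),s["grip_width"],s["contact_force"],s["joints"].round(2))
R=.187; th=np.arctan2(z,y); f=np.radians(159.34); print("theta",f-th)
for n in range(1):
    a=np.linspace(th,f,17); Y=R*np.cos(a)*100; Z=R*np.sin(a)*100; print(np.c_[np.diff(Y),-np.diff(Z)].round(2).tolist())
```

```text
0.025435138851079883 0.1868606837549049 0.18858383128392606 0.0968668503727507 [ 0.2979942  -1.31778016  3.8909757 ] [ 0.02  0.6  -0.85  1.55  0.47  1.21  0.75]
theta 1.345498047989937
[[-1.57, -0.15], [-1.57, -0.01], [-1.57, 0.12], [-1.55, 0.25], [-1.53, 0.38], [-1.49, 0.51], [-1.44, 0.63], [-1.38, 0.75], [-1.32, 0.86], [-1.24, 0.97], [-1.15, 1.07], [-1.06, 1.16], [-0.96, 1.25], [-0.85, 1.32], [-0.74, 1.39], [-0.62, 1.45]]
```

Bar held. Lower along the arc.

Call:
{"fn": "send_rows", "kwargs": {
  "moves": [
    [0,-1.57,-0.15,0,0,0,-1],
    [0,-1.57,0,0,0,0,-1],
    [0,-1.57,0.12,0,0,0,-1],
    [0,-1.55,0.25,0,0,0,-1],
    [0,-1.53,0.38,0,0,0,-1]
  ]
}}

```text
time: 35.35
tool_pos: [0.5728, 0.235, 0.4205]
ee_rot: [0.0, -0.049, 0.999, -0.0]
contact_force: [4.3, 1.2, 0.7]
grip_width: 0.099
grip_force: 25.0
```

Call:
{"fn": "send_rows", "kwargs": {
  "moves": [
    [0,-1.49,0.51,0,0,0,-1],
    [0,-1.44,0.63,0,0,0,-1],
    [0,-1.38,0.75,0,0,0,-1],
    [0,-1.32,0.86,0,0,0,-1],
    [0,-1.24,0.97,0,0,0,-1]
  ]
}}

```text
time: 35.98
tool_pos: [0.5792, 0.1674, 0.3828]
ee_rot: [-0.0, -0.05, 0.999, -0.0]
contact_force: [5.0, 0.6, -2.1]
grip_width: 0.103
grip_force: 25.0
```

```bash
cat > th.py <<'E'
from h import *
s=bot.sense();p=np.array(s["tool_pos"]);g=p-[0,0,.171]
c0=np.array([.5776,.1845]); e=np.array([-.1005,.995])
y=(g[:2]-c0)@e-.105; z=g[2]-.07; print(y,z,np.hypot(y,z),s["grip_width"],s["contact_force"]); f=np.radians(159.34); print("theta",f-np.arctan2(z,y))
E
python3 th.py
```

```text
-0.12213557288472052 0.14180490764062134 0.18715162300884283 0.10274791268923635 [ 4.98971853  0.55260783 -2.11842031]
theta 0.49919750227287185
```

On track (radius 187 mm, theta 0.50).

Call:
{"fn": "send_rows", "kwargs": {
  "moves": [
    [0,-1.15,1.07,0,0,0,-1],
    [0,-1.06,1.16,0,0,0,-1],
    [0,-0.96,1.25,0,0,0,-1],
    [0,-0.85,1.32,0,0,0,-1],
    [0,-0.74,1.39,0,0,0,-1]
  ]
}}

```text
time: 36.6
tool_pos: [0.5837, 0.1207, 0.3206]
ee_rot: [-0.0, -0.05, 0.999, 0.0]
contact_force: [3.5, 3.1, -2.0]
grip_width: 0.097
grip_force: 25.0
```

Call:
{"fn": "send_rows", "kwargs": {
  "moves": [
    [0,-0.3,0.7,0,0,0,-1],
    [0,-0.3,0.7,0,0,0,-1],
    [0,-0.1,0.2,0,0,0,-1],
    [0,0,0,0,0,0,-1]
  ]
}}

```text
time: 37.1
tool_pos: [0.5841, 0.1162, 0.3094]
ee_rot: [0.001, -0.05, 0.999, 0.0]
contact_force: [-6.4, 1.4, 23.8]
grip_width: 0.099
grip_force: 25.0
```

```bash
python3 th.py
```

```text
-0.1735835077230531 0.0683551541692741 0.1865573939969801 0.0993849612919421 [-6.42966047  1.42228827 23.77802036]
theta 0.014554995486974143
```

Call:
{"fn": "send_rows", "kwargs": {
  "moves": [
    [0,0,-0.4,0,0,0,-0.9],
    [0,0,0,0,0,0,-0.3],
    [0,0,0,0,0,0,-0.3],
    [0,0,0,0,0,0,-0.3],
    [0,0,-2,0,0,0,-0.3]
  ]
}}

```text
time: 37.72
tool_pos: [0.584, 0.1134, 0.3288]
ee_rot: [-0.002, -0.049, 0.999, -0.0]
contact_force: [0.1, -0.8, -0.1]
grip_width: 0.351
grip_force: 0.0
```

Call:
{"fn": "send_rows", "kwargs": {
  "moves": [
    [0,0,-5,0,0,0,-0.3],
    [0,0,-6,0,0,0,-0.3],
    [0,-5,-6,0,0,0,-0.3],
    [0,-5,0,0,0,0,-0.3],
    [0,-5,0,0,0,0,-0.3]
  ]
}}

```text
time: 38.35
tool_pos: [0.5982, -0.0264, 0.4901]
ee_rot: [0.001, -0.05, 0.999, -0.001]
contact_force: [-0.3, 0.4, -0.4]
grip_width: 0.348
grip_force: 0.0
```

Call:
{"fn": "send_rows", "kwargs": {
  "moves": [
    [0,0,0,0,0,0,-0.3],
    [0,0,0,0,0,0,-0.3]
  ]
}}

```text
time: 38.6
tool_pos: [0.5981, -0.0247, 0.4887]
ee_rot: [0.0, -0.05, 0.999, 0.0]
contact_force: [-0.1, 0.3, 0.9]
grip_width: 0.347
grip_force: 0.0
```

Run:
```python
from h import *
p=np.array([.5776-.1005*-.07,.1845-.07*.995,.136]); tin=None
for n in ("top","side"):
    c=cam(n)
    for t in ("lid_handle","glue_tin_mid"):
        for r in models.place_of(n,t)[:1]: print(n,t,np.round(r["uv"],1),round(r["confidence"],2))
    print("pred shut handle",proj(c,p).round(1),"tin was",proj(c,[.705,-.252,.04]).round())
cv2.imwrite("pics/fin.png",cv2.resize(c["pixels"][110:310,80:420],None,fx=2.3,fy=2.3)); print(bot.sense()["contact_force"])
```

```text
top lid_handle [211.4 212.3] 0.66
pred shut handle [213.7 210.6] tin was [341. 174.]
side lid_handle [211.6 207.2] 0.83
side glue_tin_mid [329.5 179.1] 0.61
pred shut handle [209.2 207.2] tin was [328. 180.]
[0.88654077 0.72709053 0.02594552]
```

View pics/fin.png

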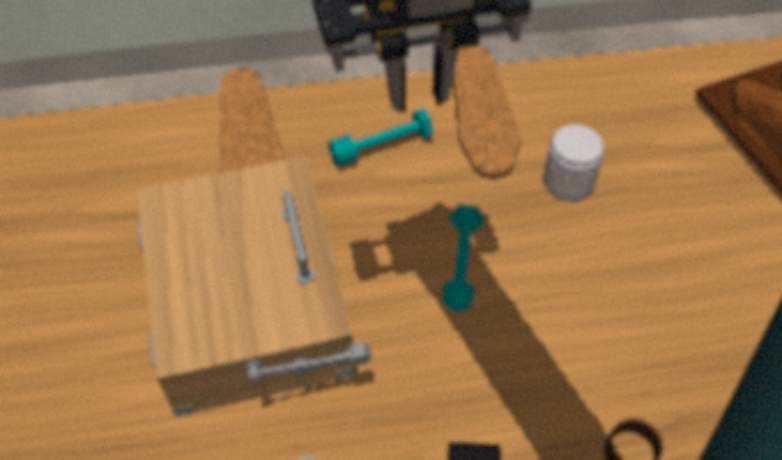

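The final crop shows the lid flat on the chest with the handle at crop (300,235), close to its predicted shut position. The tin stands at (574,160), the look-alikes are untouched, and the gripper is clear.

```bash
python3 -c "
from plant import workorder; print(workorder.close_job())"
```

```text
the job is handed in; nothing more can be done
None
```

The job is handed in and no verdict came back: three spindles are pressed home in places 2–4 (spindle4 was not on the bench), the stay is unlocked, the lid was lowered shut without slamming, and the glue tin is still standing.

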